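# Turn a tray blank over into the sanding jig and clamp it

### The job

The paddle-shaped tray blank leans in the rack with its plain face showing: turn it over and stand it in the raised bed of the sanding jig, foot down on the ledge, plain face flat against the bed, and let go. Then fold the bed fully down with the blank seated in it, and turn the clamp until it clicks past its detent and its toe stays over the blank. Leave the sanding block, stack and brush alone.

Things in the scene. Friction and masses are not known exactly. Their poses are not given: they have to be found in the camera images.
- board: Loose paddle-shaped tray blank, light wood, about 0.2 kg: body 120 x 110 mm plus a centred tongue 45 x 50 mm, 165 mm long in all, 16 mm thick. One face plain, the other hollowed 6 mm deep inside a rim. Origin: plain face, middle of the foot edge (opposite the tongue). +x tongue to foot (tongue end at -165 mm), y across, +z out of the hollowed face (rim at 16 mm). Starts in the rack, tongue up.
- rack: Fixed wooden rack that holds the blank at first. Base 160 x 140 x 18 mm, origin under its centre. Its panel (105 mm long, 120 wide) leans 35 degrees from vertical, top towards the rack's -x; a ledge at its foot, 45 mm to +x and 35 mm up, carries the blank. Low cheeks 61 mm either side of the middle. The blank's tongue stands free above the panel.
- jig: Fixed sanding jig. Wooden base 190 mm (x) x 235 mm (y from -145 to +90 mm) x 18 mm high, origin on its underside. It carries the hinged bed (hinge axis along y at x = +75 mm, 45 mm up) and, on a post at x = 5, y = -100 mm, the turn clamp.
- bed (a joint): Angle of the jig's grey bed: 0 = folded flat (stop), 1.05 rad = fully raised; starts at 0.85 to 1.05. Hinged at its foot (jig's +x side), top leaning to the jig's -x. Stiff hinge (0.5 N m): stays where left, also with the blank on it; some 5 N on the tab folds it. Plate 125 x 140 x 10 mm, ledge 26 mm high across the foot, 8 mm guide strips 61 mm either side of the middle.
- bed_seat (a point): Where the blank belongs: middle of the corner between bed face and ledge. Turns with the bed (plate centre plane through the hinge axis): +x into the ledge, y along the hinge, +z out of the bed face. The blank is seated when its origin and axes coincide with this frame. It lies 10 mm from the hinge axis along -x and 5 mm off it along +z.
- bed_tab (a point): Middle of the upper face of the push tab, 40 x 40 x 10 mm, sticking out at the bed's +y side near its upper end; axes as bed_seat, 95 mm up the bed from it and 92 mm to the side. Press here to fold the bed; flat, it is 50 mm above the table.
- clamp (a joint): Turn of the clamp about its upright axis: 0 = open, toe along the jig's +x, clear of the bed; grows counter-clockwise from above to its stop at 1.5 rad, toe to the jig's +y, over the blank (5 mm above it, bed flat). A sprung detent resists up to 0.15 N m until 0.75 rad and springs back if left before; past that it snaps on to 1.5. Starts at 0.
- clamp_grip (a point): Grip point of the clamp's upright black bar handle, on its axis, 105 mm above the table; turns with the clamp, +x along bar and toe. The bar is 56 mm long (x), 14 thick (y), 40 high, its top 14 mm above this point; below it the steel toe, 18 mm wide, reaches 68 mm along +x, its top 79 mm above the table.
- sanding_block: Loose cork sanding block, 115 x 60 x 34 mm, bystander. Origin under its centre.
- stack: Loose stack of four plain blanks, about 170 x 115 x 66 mm, bystander. Origin under its centre.
- brush: Loose bench brush lying flat, bystander. Origin at its underside.
- board_tongue (a point): Middle of the blank's tongue (solid, 16 mm thick, free on both sides): a grip point 143 mm from the foot edge, at mid thickness; axes as board. The hollowed face's rim is 14 mm wide at the foot, 12 at the sides, 18 at the tongue end.
There are look-alikes about, which are no part of the job. Of the things like the board, leave any that is black or yellow; of the rest the larger one is meant.

How it is judged:
On the way, in this order (a step that is already met when the one before it is completed fails the run):
1. the blank is lifted clear of the rack (distance of board from where it was at the start of the episode above 0.05 m and contact force between board and rack below 0.05 N), for 0.2 s.
2. the blank is seated in the raised bed, plain face against it, tongue up, and let go, with the clamp still open (x of board in the frame of bed_seat between -0.008 and 0.004 m and y of board in the frame of bed_seat between -0.01 and 0.01 m and z of board in the frame of bed_seat between -0.004 and 0.006 m and angle between the x axis of board and the x axis of bed_seat, either way round below 0.08 rad and angle between the z axis of board and the z axis of bed_seat, either way round below 0.08 rad and value of joint bed above 0.6 rad and value of joint clamp below 0.5 rad and contact force between board and the fingers below 0.1 N), for 0.2 s.
3. the bed is folded down with the blank seated in it, the clamp still open (x of board in the frame of bed_seat between -0.008 and 0.004 m and y of board in the frame of bed_seat between -0.01 and 0.01 m and z of board in the frame of bed_seat between -0.004 and 0.006 m and angle between the x axis of board and the x axis of bed_seat, either way round below 0.08 rad and angle between the z axis of board and the z axis of bed_seat, either way round below 0.08 rad and value of joint bed below 0.06 rad and value of joint clamp below 0.5 rad), for 0.2 s.
At the end, for the whole second after the job is handed in: Bed down (under 0.06 rad); blank in it at rest, hollowed face up within 7 degrees of level, origin within 8 mm along, 10 mm across and 6 mm off the seat, within 0.08 rad of straight; clamp past its detent (over 1.3 rad), toe over the blank (x of board in the frame of bed_seat between -0.008 and 0.004 m and y of board in the frame of bed_seat between -0.01 and 0.01 m and z of board in the frame of bed_seat between -0.004 and 0.006 m and angle between the x axis of board and the x axis of bed_seat, either way round below 0.08 rad and angle between the z axis of board and the z axis of bed_seat, either way round below 0.08 rad and angle between board's own z axis and vertical below 0.12 rad and value of joint bed below 0.06 rad and value of joint clamp above 1.3 rad and linear speed of board below 0.02 m/s and angular speed of board below 0.1 rad/s); the robot touches nothing.
It fails at once if the sanding block is moved more than 30 mm (distance of sanding_block from where it was at the start of the episode above 0.03 m).
It fails at once if the stack is moved more than 30 mm (distance of stack from where it was at the start of the episode above 0.03 m).
It fails at once if the brush is moved more than 30 mm (distance of brush from where it was at the start of the episode above 0.03 m).
It also fails if it takes over 72 s, if anything falls off the work surface, if the arm or the gripper's body presses on something with over 40 N, if the wrist force passes 120 N, or if a joint passes its speed limit or range.

### The arm

A 6-joint arm with a two-finger parallel gripper is mounted at the origin on the work surface. World frame = base frame: x ahead of the robot, y to its left, z up, the work surface at z = 0. Lengths are in m, angles in rad, forces in N, time in s.
With the tool pointing down it reaches from about 0.275 to 0.85 m from the base axis. Payload 19 kg.
Tool frame: the origin (TCP) lies between the finger pads; the fingertips stand 8 mm ahead of it and the grasp point (between the pads) lies 11 mm behind it (r.finger_overhang is the distance from the TCP to the fingertips, in m); z points along the fingers, y is the direction in which the jaws open and shut (so a half turn about z gives the same grasp; the last joint's range is limited). The gripper opens to 85 mm and grips with 20 to 120 N. Pads are 22 mm wide; open, the fingers measure 114 mm over their backs; the gripper's body (76 mm by 85 mm) begins 54 mm behind the grasp point. The pads swing forward as they close: fully open they stand 13 mm farther back than shut.
Start: joints at [-1.43, 0.15, 1.437, -0, 1.554, -0.134], TCP at [0.156, -0.553, 0.239] pointing down, gripper open.
Joint ranges: [-2.8, 2.8], [-0.68, 2.1], [0.12, 2.68], [-1.39, 4.53], [0.16, 2.79], [-2.81, 2.81]. Speed limits (rad/s): [1.89, 1.89, 2.22, 3.01, 3.01, 3.01].

### API

Orientations are given as a unit quaternion [w, x, y, z].
In Python, from plant import r, optics, job gives the robot as it stands.
- The arm moves only by the tool servo_tool, never from a script. Its argument "targets" is a list of rows, each a list of 6 numbers: the shift along the tool's x, y, z in mm, then the turn, a rotation vector about the tool's x, y, z in rad. In form: [[tx, ty, tz, rx, ry, rz], ...]. A call has 1 to 20 rows; each row is the pose to reach, as a shift and turn from the pose commanded when the call began, along the tool's axes at that moment; what a row does not reach only later rows make up. A row lasts 1/12 s, in which the tool goes at most 41.7 mm and 7.16 degrees, less where a joint would pass 70% of its speed; a pose out of reach is approached as far as the arm can. A call with a gripper value outside its range is refused whole. "hand" is the opening, from 0 (shut) to 1 (fully open), set as the call begins (left out, the last holds). The fingers move at their own pace and stop on an object; "newtons" is the grip in N (left out, the last holds). Time passes only in rows, so rows that repeat a pose let the fingers close. It gives the time, the measured TCP pose, the force and the opening at its end, in the units of the state.
- r.read_state(): the state, without advancing time (a new reading comes with each control period).
- optics.snapshot(name): name is "side" or "top" or "wrist"; returns a dict with "pixels" (400x640x3 uint8, blue, green, red), "depth" (400x640 float32, m along the optical axis (not along the pixel's ray), 0 where there is no reading), "vfov" (degrees; the focal length in pixels is half the picture's height over the tangent of half this angle, whatever the lens; pixels are square), "cx", "cy" (the principal point, pixels), "xyz" and "attitude" of the camera in the world. Camera axes: x right, y up, looking along -z (the intrinsics and any distortion apply to the point x, -y, -z); pixel columns grow to the right and rows downward; lengths in m; the calibration is good to about 2 mm. A picture is of the moment at which its call begins.
- job.sign_off(): hands the job in, once; it reports no verdict.
The state is a dict: "time_s": time; "q": joint angles; "joint_vel": joint speeds; "joint_torque": joint torques, N m; "eef_pos": TCP position; "ee_rot": TCP orientation; "wrist_force": force on the tool from outside, world axes, zero at the start; "wrist_torque": the same for the moment, N m; "width": opening from 0.0 (shut) to 1.0 (fully open).
Only numpy, scipy, OpenCV 4.12 (cv2) and the standard library are available. Lean on these libraries where they do the work, as an engineer would, in place of code of your own. Each camera call takes 0.05 s, during which the arm holds its last target. There are 200 camera calls.

## Working session

There is one attempt and no reset: what is moved stays moved. The work goes in short steps, Python scripts to look and compute and a tool call to move; the robot and the scene stay as the last step left them, time stands still between calls to the robot, and variables do not carry over. Pictures are saved under pics/ and viewed, about 8 in all and at most 12, crops included, and the job is handed in when it is done.

Besides the shell and the picture viewer there is one more tool, called after "Emit:" in YAML: its name, and indented under it one key for each argument. servo_tool: Moves the arm, as the interface text tells. Its arguments: {"type":"object","properties":{"targets":{"type":"array"},"hand":{"type":"number"},"newtons":{"type":"number"}},"required":["targets"]}

```bash
ls; mkdir -p pics; cat > h.py <<'E'
import numpy as np, cv2
from scipy.spatial.transform import Rotation as R
from plant import r, optics, job
def rot(q): return R.from_quat([q[1],q[2],q[3],q[0]])
def snap(n):
    s=optics.snapshot(n); return s
def cam(s):
    a=np.array(s["attitude"]); 
    M=a if a.shape==(3,3) else rot(a).as_matrix()
    f=200/np.tan(np.radians(s["vfov"])/2); return M,np.array(s["xyz"]),f
def pts(s):
    M,p,f=cam(s); d=s["depth"]; v,u=np.mgrid[0:400,0:640]
    P=np.stack([(u-s["cx"])/f*d,-(v-s["cy"])/f*d,-d],-1)
    W=P@M.T+p; W[d==0]=np.nan; return W
def proj(s,X):
    M,p,f=cam(s); c=(np.atleast_2d(X)-p)@M
    return np.stack([s["cx"]+f*c[:,0]/-c[:,2], s["cy"]-f*c[:,1]/-c[:,2]],-1)
E
python3 - <<'E'
from h import *
for n in("side","top"):
    s=snap(n); cv2.imwrite(f"pics/{n}0.png",s["pixels"]); np.savez(f"{n}0.npz",**{k:s[k] for k in s})
    print({k:s[k] for k in s if k not in("pixels","depth")}, (s["depth"]>0).mean())
print(r.read_state())
E
```

```text
pics
{'vfov': 47.72410365736097, 'cx': 318.00126799937186, 'cy': 193.9851966007576, 'xyz': array([ 0.48691681, -1.17374097,  1.17733769]), 'attitude': array([ 0.91293499,  0.40719528, -0.01256152, -0.02416427])} 0.9959453125
{'vfov': 51.620771273620825, 'cx': 317.9741724825757, 'cy': 190.75541328225782, 'xyz': array([ 0.44692612, -0.0199206 ,  1.41963505]), 'attitude': array([ 0.7120681 ,  0.03855472, -0.02276969, -0.70068117])} 0.99590625
{'time_s': 0.1, 'q': array([-1.43001465e+00,  1.50934852e-01,  1.43795679e+00,  1.23718084e-05,
        1.55381435e+00, -1.33996041e-01]), 'joint_vel': array([-0.00031687, -0.00165262,  0.00013943,  0.00023372, -0.00206133,
       -0.00114575]), 'joint_torque': array([ 6.00575280e-03, -7.14375472e+01, -5.71788883e+01,  1.06683694e-04,
        7.16126931e-03, -3.86842976e-05]), 'eef_pos': array([ 0.15597264, -0.55321591,  0.23874155]), 'ee_rot': array([-5.56684083e-04,  9.90576848e-01,  1.36956919e-01,  4.29625383e-06]), 'wrist_force': array([-0.33374358, -0.58242287,  0.04999538]), 'wrist_torque': array([ 0.01522796, -0.00343889,  0.02182328]), 'width': 1.0054924843252013}
```

View pics/top0.png

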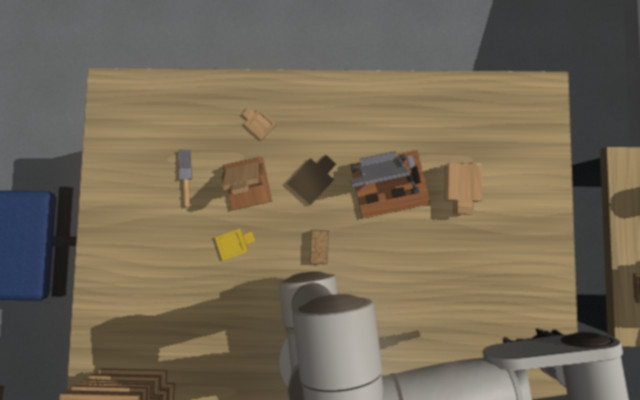

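View pics/side0.png

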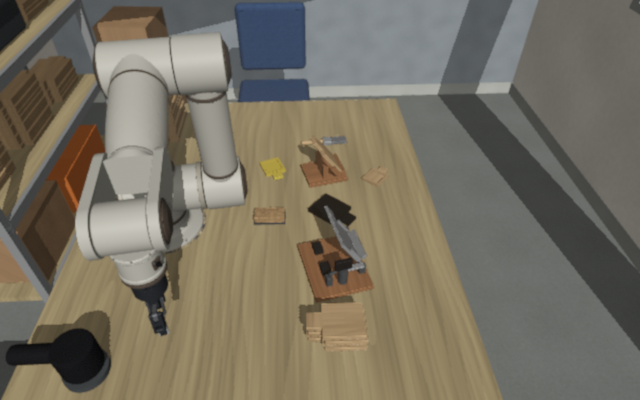

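Top view, candidates: light board in the rack (242,177), small light paddle lying flat (258,123), black paddle (312,180), yellow paddle (235,243). The stack at (463,185) is a bystander. The rack one is the larger light one, so I choose it and will check it in a close crop. The jig is at (388,183), with its bed leaning at (380,165).

```bash
python3 - <<'E'
from h import *
T=dict(np.load("top0.npz")); S=dict(np.load("side0.npz"))
a=cv2.resize(T["pixels"][140:225,200:440],None,fx=3.3,fy=3.3,interpolation=3)
b=cv2.resize(S["pixels"][125:310,245:385],None,fx=2,fy=2,interpolation=3)
c=np.zeros((a.shape[0]+300,a.shape[1],3),np.uint8); c[:a.shape[0]]=a; b=b[:300]; c[a.shape[0]:,:b.shape[1]]=b[:300]
b2=cv2.resize(S["pixels"][225:310,290:385],None,fx=3.5,fy=3.5,interpolation=3); c[a.shape[0]:a.shape[0]+297,300:632]=b2[:297]
cv2.imwrite("pics/crop.png",c); print(c.shape)
for n,s in(("top",T),("side",S)):
    W=pts(s)
    if n=="top": reg=dict(table=(200,300,330,345),rack=(140,215,215,275),jig=(140,225,345,432),)
    else: reg=dict(table=(260,300,400,430),rack=(130,190,300,350),jig=(205,305,295,375))
    for k,(r0,r1,c0,c1) in reg.items():
        w=W[r0:r1,c0:c1].reshape(-1,3); w=w[~np.isnan(w).any(1)]
        print(n,k,np.percentile(w[:,2],[1,10,50,90,99]).round(4), w[w[:,2]>.01].min(0).round(3) if (w[:,2]>.01).any() else'', w.max(0).round(3))
E
```

```text
(580, 792, 3)
top table [-7.000e-03 -3.900e-03  2.000e-04  1.969e-01  6.580e-01] [ 0.254 -0.054  0.145] [ 0.54  -0.027  0.667]
top rack [-0.0067 -0.0033  0.0034  0.1154  0.175 ] [0.502 0.173 0.01 ] [0.747 0.378 0.182]
top jig [-0.0063 -0.0024  0.0146  0.1014  0.1524] [ 0.472 -0.364  0.01 ] [ 0.753 -0.078  0.16 ]
side table [-0.0044 -0.0022  0.0009  0.0042  0.0069] [ 0.822 -0.236  0.011] [ 0.916 -0.208  0.011]
side rack [-0.0046 -0.0009  0.0078  0.0832  0.1745] [0.5   0.158 0.01 ] [0.73  0.585 0.185]
side jig [-0.0038 -0.0005  0.0155  0.0734  0.1523] [ 0.466 -0.422  0.01 ] [0.77  0.078 0.159]
```

View pics/crop.png

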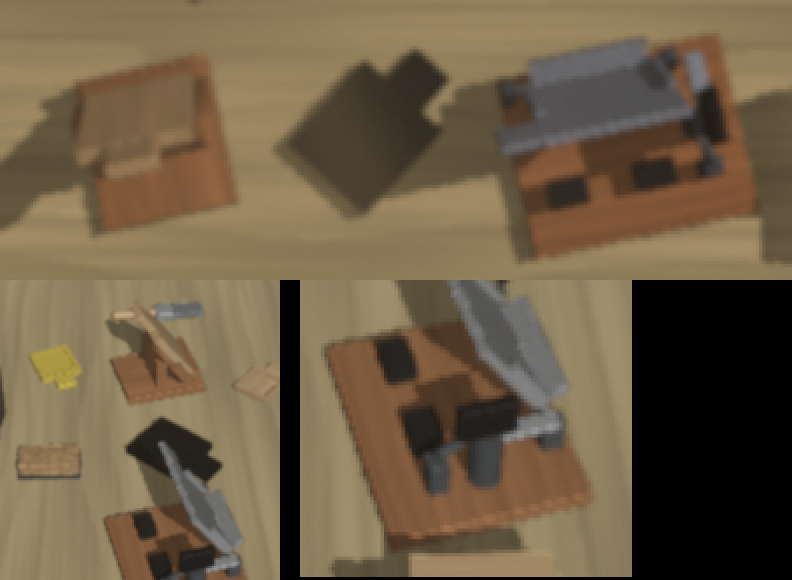

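The crop confirms the choice: the rack holds the larger light blank with its tongue towards the robot and its plain face up and out. The jig bed is raised with its tab on the +y side, and the clamp is open with a black bar. Next, rough 3D estimates by plane fits.

```bash
cat >> h.py <<'E'
def plane(w,tol=.004,it=6):
    m=np.ones(len(w),bool)
    for _ in range(it):
        c=w[m].mean(0); n=np.linalg.svd(w[m]-c,full_matrices=False)[2][2]; n*=np.sign(n[2]); m=abs((w-c)@n)<tol
    return c,n,m
def tool2():
    st=r.read_state(); return np.array(st["eef_pos"]),rot(st["ee_rot"])
E
python3 - <<'E'
from h import *
T=dict(np.load("top0.npz")); S=dict(np.load("side0.npz"))
for n,s,ra,ja in(("top",T,(140,215,215,275),(140,225,345,432)),("side",S,(130,190,300,350),(205,305,295,375))):
    W=pts(s); hsv=cv2.cvtColor(s["pixels"],cv2.COLOR_BGR2HSV)
    for k,(r0,r1,c0,c1) in(("rack",ra),("jig",ja)):
        w=W[r0:r1,c0:c1]; h=hsv[r0:r1,c0:c1]; z=w[...,2]
        wood=(z>.008)&(z<.028)
        p=w[wood]; rect=cv2.minAreaRect(p[:,:2].astype(np.float32)); print(n,k,"base rect",np.round(rect[0],4),np.round(rect[1],3),rect[2])
        m=(z>.06)&((h[...,1]<60) if k=="jig" else (h[...,1]>60))
        if k=="jig": m&=(h[...,2]>70)
        q=w[m]; c,nn,mm=plane(q,.006); print("  plane",len(q),mm.sum(),c.round(4),nn.round(4),"tilt",np.degrees(np.arccos(nn[2])),"az",np.degrees(np.arctan2(nn[1],nn[0])))
s=snap("wrist"); M,p,f=cam(s); t,Q=tool2(); print("wrist in tool",Q.inv().apply(p-t).round(4),(Q.inv().as_matrix()@M).round(3),s["vfov"],s["cx"],s["cy"])
E
```

```text
top rack base rect [0.6176 0.2663] [0.252 0.171] 5.5373029708862305
  plane 844 670 [0.6004 0.2587 0.1173] [0.7901 0.1798 0.586 ] tilt 54.12845162983073 az 12.821592302327662
top jig base rect [ 0.5991 -0.2243] [0.27  0.288] 3.449810266494751
  plane 1117 834 [ 0.6247 -0.1853  0.1169] [0.8047 0.186  0.5637] tilt 55.685439471009765 az 13.017480273573796
side rack base rect [0.6032 0.3586] [0.418 0.205] 85.13645935058594
  plane 423 215 [0.5918 0.2412 0.1255] [0.8259 0.0407 0.5624] tilt 55.78116273715352 az 2.822399589405772
side jig base rect [ 0.6091 -0.1531] [0.429 0.278] 87.9783935546875
  plane 795 549 [ 0.6289 -0.1987  0.1139] [0.7838 0.1557 0.6012] tilt 53.04211994491099 az 11.237524780630897
wrist in tool [ 8.130e-02  1.000e-04 -1.336e-01] [[ 0.001  0.948  0.32 ]
 [ 1.    -0.001  0.   ]
 [ 0.     0.32  -0.948]] 70.20089966538221 317.3922538575899 199.78342588528795
```

```bash
cat >> h.py <<'E'
def goal(pos,Rw,label=""):
    t,Q=tool2(); d=Q.inv().apply(np.array(pos)-t)*1000; rv=(Q.inv()*Rw).as_rotvec()
    n=max(np.linalg.norm(d)/41.7,np.degrees(np.linalg.norm(rv))/7.16)
    print(label,"row",[round(float(x),1) for x in d]+[round(float(x),4) for x in rv],"min rows",round(n,1))
def down(yaw): return R.from_euler("z",yaw)*R.from_quat([1,0,0,0])
E
python3 - <<'E'
from h import *
goal([.63,-.18,.30],down(np.radians(13)))
E
```

```text
row [557.5, -230.7, -60.9, -0.0009, -0.0001, 0.0479] min rows 14.5
```

Emit:
servo_tool:
  targets:
    - [40,-16,-20,0,0,0]
    - [80,-33,-40,0,0,0]
    - [120,-50,-61,0,0,0.01]
    - [160,-66,-61,0,0,0.02]
    - [200,-83,-61,0,0,0.03]
    - [240,-99,-61,0,0,0.04]
    - [280,-116,-61,0,0,0.048]
    - [320,-132,-61,0,0,0.048]
    - [360,-149,-61,0,0,0.048]
    - [400,-165,-61,0,0,0.048]
    - [440,-182,-61,0,0,0.048]
    - [480,-198,-61,0,0,0.048]
    - [520,-215,-61,0,0,0.048]
    - [557,-231,-61,0,0,0.048]
    - [557,-231,-61,0,0,0.048]
    - [557,-231,-61,0,0,0.048]

```text
time_s: 1.48
eef_pos: [0.6327, -0.1758, 0.2988]
ee_rot: [-0.001, 0.993, 0.115, -0.0]
wrist_force: [-0.6, -0.1, -0.8]
width: 0.999
```

```bash
python3 - <<'E'
from h import *
for i in range(4):
    s=snap("wrist"); np.savez(f"wj{i}.npz",**s)
cv2.imwrite("pics/wj.png",s["pixels"]); print(r.read_state()["time_s"],tool2()[0])
goal([.60,.25,.30],down(np.radians(13)))
E
```

```text
1.6833 [ 0.62892683 -0.18043199  0.30015154]
 row [68.4, -425.9, 0.2, -0.0002, 0.0005, -0.0005] min rows 10.3
```

View pics/wj.png

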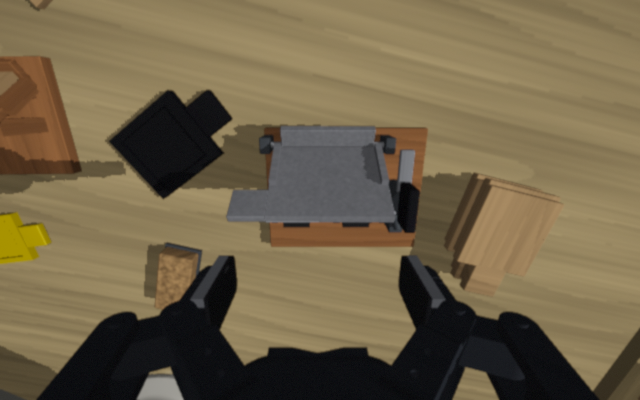

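The wrist view shows the jig bed at (330,175), its ledge at the top (330,135), the tab at left (245,205) and the clamp bar at (408,205). The neighbours are the black paddle, the block and the stack. Measuring the bed now.

```bash
cat > bed.py <<'E'
from h import *
ss=[dict(np.load(f"wj{i}.npz")) for i in range(4)]
s=ss[-1]
ws=np.stack([pts(x) for x in ss[1:]]); W=np.nanmedian(ws,0)
hsv=cv2.cvtColor(s["pixels"],cv2.COLOR_BGR2HSV)
tb=W[60:100,250:420].reshape(-1,3); tb2=W[255:275,270:390].reshape(-1,3)
print("table z",np.nanmedian(tb[:,2]),np.nanmedian(tb2[:,2]))
base=W[226:243,290:400].reshape(-1,3); print("base top z (exp .018)",np.nanmedian(base[:,2]))
# bed face interior
q=W[150:190,282:355].reshape(-1,3); q=q[~np.isnan(q).any(1)]
c,n,m=plane(q,.008); print("face",c.round(4),n.round(4),m.sum(),"resid",((q-c)@n)[m].std())
th=np.arccos(n[2]); az=np.arctan2(n[1],n[0]); print("bed angle",th,"yaw deg",np.degrees(az))
Y=np.array([-np.sin(az),np.cos(az),0]); X=np.cross(Y,n)   # X into ledge (down)
# hinge: point on plane-5mm at z=.045
c5=c-.005*n; h=c5+X*((.045-c5[2])/X[2]); seat0=h-.010*X+.005*n
Mw,p,f=cam(s)
v,u=np.mgrid[0:400,0:640]
d=np.stack([(u-s["cx"])/f,-(v-s["cy"])/f,-np.ones_like(u,float)],-1)@Mw.T
def onplane(off):
    t=((seat0+off*n-p)@n)/(d@n); P=p+d*t[...,None]-seat0
    return P@X,P@Y
bx,by=onplane(0)
g=hsv[...,1]<50; g&=(hsv[...,2]>60)
for x in range(-125,30,6):
    for k,off in (("f",0),):
        sel=(abs(bx-x/1000)<.003)&(abs(by)<.15); vals=np.median(hsv[...,2][sel&g]) if (sel&g).any() else 0
        yy=np.sort(by[sel&g]); print(x,len(yy),(yy[[0,-1]]*1000).round(1) if len(yy) else '',vals)
np.savez("bed.npz",seat0=seat0,X=X,Y=Y,n=n)
print(seat0,X,Y,n)
# rectified pic for viewing
gx,gy=np.meshgrid(np.arange(-.14,.04,.0004),np.arange(-.13,.13,.0004))
P=seat0+gx[...,None]*X+gy[...,None]*Y
uv=proj(s,P.reshape(-1,3)).reshape(gx.shape+(2,)).astype(np.float32)
cv2.imwrite("pics/bedrect.png",cv2.remap(s["pixels"],uv[...,0],uv[...,1],cv2.INTER_LINEAR))
E
python3 bed.py
```

```text
table z -0.0010505337395669556 -0.0012420589730333942
base top z (exp .018) 0.016880496796241012
face [ 0.6353 -0.1785  0.0909] [0.8299 0.1913 0.5242] 2920 resid 0.00045426854366469954
bed angle 1.0190729585907181 yaw deg 12.979710576033233
-125 15 [-84.8 -81.7] 69.0
-119 591 [-83.   95.3] 107.0
-113 840 [-83.9  96.9] 104.0
-107 674 [-84.6  96.6] 97.0
-101 827 [-83.2  96.7] 97.0
-95 653 [-83.3  96.7] 97.0
-89 644 [-82.7  96.8] 97.0
-83 636 [-82.5  96.8] 96.0
-77 596 [-92.7  96.2] 96.0
-71 490 [-95.   56.8] 97.0
-65 442 [-110.    56.9] 97.0
-59 467 [-111.3   57.4] 97.0
-53 524 [-113.9   58. ] 96.0
-47 389 [-115.    57.5] 96.0
-41 515 [-116.5   58.1] 97.0
-35 382 [-118.9   57.6] 96.0
-29 380 [-120.   58.] 97.0
-23 449 [-121.2   57.7] 96.0
-17 424 [-124.1   58.1] 97.0
-11 368 [-125.4   57.6] 96.0
-5 338 [-124.5   58.2] 95.0
1 367 [-101.5   74.7] 92.0
7 389 [-102.2   78.1] 104.0
13 258 [-104.6   77.1] 104.0
19 267 [-105.    79.3] 105.0
25 284 [-77.9  51.5] 105.0
[ 0.65616279 -0.17366124  0.056137  ] [ 0.51076331  0.11772851 -0.85162247] [-0.224606    0.97444966  0.        ] [0.82986323 0.19127952 0.52415567]
```

View pics/bedrect.png

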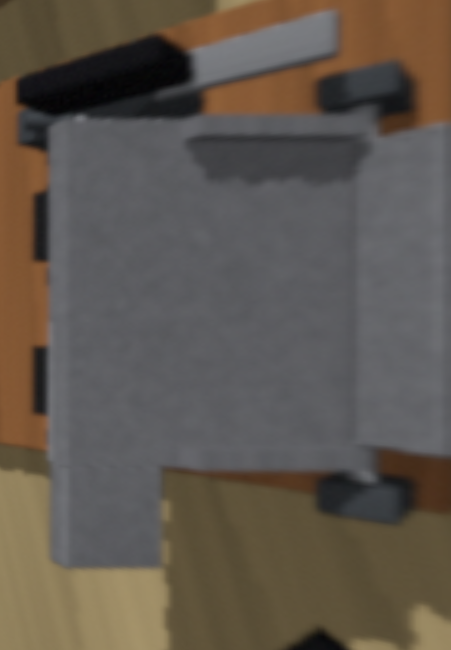

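Emit:
servo_tool:
  targets:
    - [7,-41,0,0,0,0]
    - [14,-82,0,0,0,0]
    - [21,-123,0,0,0,0]
    - [28,-164,0,0,0,0]
    - [35,-205,0,0,0,0]
    - [42,-246,0,0,0,0]
    - [49,-287,0,0,0,0]
    - [56,-328,0,0,0,0]
    - [62,-369,0,0,0,0]
    - [66,-405,0,0,0,0]
    - [68,-426,0,0,0,0]
    - [68,-426,0,0,0,0]
    - [68,-426,0,0,0,0]

```text
time_s: 2.77
eef_pos: [0.5996, 0.2503, 0.3006]
ee_rot: [0.0, 0.994, 0.113, 0.0]
wrist_force: [1.1, -1.3, 0.0]
width: 1.003
```

The rectified view (0.4 mm/px) shows the plate spanning rows 118–470, the tab to row 567, the ledge at col 358 and the plate's upper edge at col 50. The strips' inner edges are at rows 137 and 447, so the seat centre is about -13.3 mm along Y. Now the rack.

```bash
cat > rk.py <<'E'
from h import *
import os
if not os.path.exists("wr3.npz"):
    for i in range(4): np.savez(f"wr{i}.npz",**snap("wrist"))
ss=[dict(np.load(f"wr{i}.npz")) for i in range(4)]; s=ss[-1]
W=np.nanmedian(np.stack([pts(x) for x in ss[1:]]),0)
Mw,p,f=cam(s); c0=proj(s,[.60,.259,.117])[0]; print("board px",c0, proj(s,[.55,.25,.17])[0])
u0,v0=c0.astype(int)
q=W[v0-20:v0+20,u0-30:u0+30].reshape(-1,3); q=q[~np.isnan(q).any(1)]
c,n,m=plane(q,.008); print("face",c.round(4),n.round(4),m.sum(),((q-c)@n)[m].std())
th=np.arccos(n[2]); az=np.arctan2(n[1],n[0]); print("lean from vertical",90-np.degrees(th),"yaw",np.degrees(az))
Y=np.array([-np.sin(az),np.cos(az),0]); X=np.cross(Y,n)
np.savez("rk.npz",c=c,X=X,Y=Y,n=n)
gx,gy=np.meshgrid(np.arange(-.15,.10,.0004),np.arange(-.1,.1,.0004))
P=c+gx[...,None]*X+gy[...,None]*Y
uv=proj(s,P.reshape(-1,3)).reshape(gx.shape+(2,)).astype(np.float32)
im=cv2.remap(s["pixels"],uv[...,0],uv[...,1],cv2.INTER_LINEAR)
Zm=cv2.remap(((W-c)@n).astype(np.float32),uv[...,0],uv[...,1],cv2.INTER_NEAREST)
mask=(abs(Zm)<.005).astype(np.uint8)
mask=cv2.morphologyEx(mask,cv2.MORPH_OPEN,np.ones((9,9)))
k=cv2.connectedComponentsWithStats(mask); l=1+np.argmax(k[2][1:,4]); mk=k[1]==l
for col in range(0,mk.shape[1],20):
    rr=np.where(mk[:,col])[0]
    if len(rr): print("x",round(col*.4-150,1),"y",(rr[[0,-1]]*.4-100).round(1),end="; ")
print(); rr=np.where(mk[230:270].mean(0)>.5)[0]; print("x extent mid",rr[[0,-1]]*.4-150)
cc=np.concatenate([im,np.dstack([mk*255]*3).astype(np.uint8)],0)
cv2.imwrite("pics/rkrect.png",cv2.resize(cc,None,fx=.6,fy=.6)); cv2.imwrite("pics/wr.png",s["pixels"])
print(X,Y,n)
E
python3 rk.py
```

```text
board px [308.59779536 176.81436128] [305.1995709  237.50329079]
face [0.6003 0.2607 0.1122] [0.7922 0.1926 0.5791] 2400 0.00036501251000987256
lean from vertical 35.390237057613476 yaw 13.664201519341779
x -78.0 y [-24.   25.6]; x -70.0 y [-23.2  25.2]; x -62.0 y [-23.6  25.6]; x -54.0 y [-23.6  25.2]; x -46.0 y [-24.   25.6]; x -38.0 y [-53.6  55.6]; x -30.0 y [-54.   55.2]; x -22.0 y [-53.6  56. ]; x -14.0 y [-53.2  56. ]; x -6.0 y [-54.  56.]; x 2.0 y [-53.6  55.6]; x 10.0 y [-54.   55.2]; x 18.0 y [-53.6  56. ]; x 26.0 y [-54.  56.]; x 34.0 y [-53.6  55.6]; x 42.0 y [-54.  56.]; x 50.0 y [-53.6  56. ]; x 58.0 y [-54.   55.6]; x 66.0 y [-53.6  56. ]; x 74.0 y [-54.  56.]; x 82.0 y [-58.8  59.2]; x 90.0 y [-59.2  57.2]; 
x extent mid [-83.6  90. ]
[ 0.56275075  0.1368114  -0.81522649] [-0.23623107  0.97169691  0.        ] [0.79215306 0.19258183 0.57914227]
```

View pics/rkrect.png

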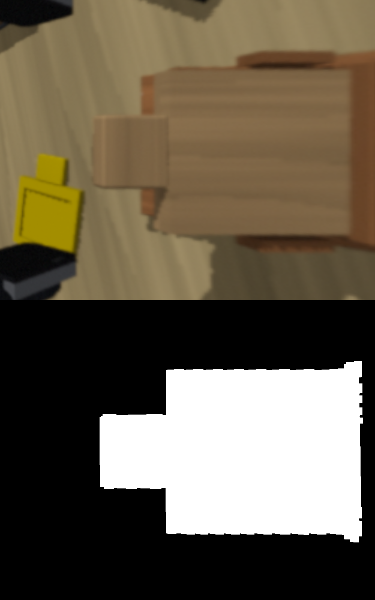

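The rectified rack shows the board straight, with the tongue end at x=-83.6 mm and centred at y=+0.9. The panel top edge lies about 126 mm from the foot, so I'll grip near the tongue end.

```bash
cat >> h.py <<'E'
def load(n):
    d=np.load(n); return {k:d[k] for k in d}
rk=lambda:load("rk.npz")
def rack_pose(xf,sgn,dn=-8.):  # xf: TCP distance from foot mm
    k=rk(); P=k["c"]+(.0814-xf/1000)*k["X"]+.0009*k["Y"]+dn/1000*k["n"]
    return P,R.from_matrix(np.stack([sgn*k["Y"],sgn*k["n"],k["X"]],1))
def bed_pose(xf,sgn,up=0.,off=8.):  # off: mid-thickness off bed face
    k=load("bed.npz"); P=k["seat0"]-.0133*k["Y"]-(xf/1000)*k["X"]+off/1000*k["n"]
    return P,R.from_matrix(np.stack([sgn*k["Y"],sgn*k["n"],k["X"]],1))
E
python3 - <<'E'
from h import *
print(r.read_state()["q"].round(3))
for sg in(1,-1): goal(*rack_pose(235,sg),f"pre{sg}")
for sg in(1,-1): goal(*rack_pose(142,sg),f"gr{sg}")
for sg in (1,-1): print(bed_pose(142,sg)[0],rack_pose(235,sg)[0])
E
```

```text
[ 0.275  0.299  1.136 -0.     1.707  1.621]
pre1 row [-92.7, -11.1, 67.7, -0.481, 0.4877, -1.5292] min rows 13.4
pre-1 row [-92.7, -11.1, 67.7, 0.4859, 0.4792, 1.5032] min rows 13.2
gr1 row [-38.9, -11.8, 143.6, -0.481, 0.4877, -1.5292] min rows 13.4
gr-1 row [-38.9, -11.8, 143.6, 0.4859, 0.4792, 1.5032] min rows 13.2
[ 0.59326056 -0.20180863  0.18126064] [0.50736106 0.23901393 0.23282568]
[ 0.59326056 -0.20180863  0.18126064] [0.50736106 0.23901393 0.23282568]
```

```bash
cat > wrist.py <<'E'
from h import *
def wr(P,Rw,L=.25,A=1.4):
    w=P-L*Rw.as_matrix()[:,2]; q1=np.arctan2(w[1],w[0])
    M=R.from_euler("y",-A)*R.from_euler("z",-q1)*Rw
    a=M.as_euler("ZYZ"); s=[(a[0],a[1],a[2]-np.pi/2),(a[0]+np.pi,-a[1],a[2]+np.pi/2)]
    return [[round(float((x+np.pi)%(2*np.pi)-np.pi) if i!=1 else float(x),2) for i,x in enumerate(t)] for t in s],round(float(q1),2)
if __name__=="__main__":
    st=r.read_state(); print(st["q"][3:],wr(np.array(st["eef_pos"]),rot(st["ee_rot"]),.25,st["q"][1]+st["q"][2]))
    for nm,f in(("rack",rack_pose),("bed",bed_pose)):
      for sg in(1,-1):
        P,Rw=f(142,sg)
        for A in(1.2,1.6): print(nm,"thick",sg,A,wr(P,Rw,.25,A))
        for A in(1.2,1.6): print(nm,"width",sg,A,wr(P,Rw*R.from_euler("z",np.pi/2),.25,A))
E
python3 wrist.py
```

```text
[-7.22876442e-05  1.70682202e+00  1.62056901e+00] ([[-0.0, 1.71, 1.74], [3.14, -1.71, -1.4]], 0.39)
rack thick 1 1.2 ([[-0.14, 1.34, 0.23], [3.0, -1.34, -2.91]], 0.48)
rack thick 1 1.6 ([[-0.17, 0.94, 0.3], [2.97, -0.94, -2.84]], 0.48)
rack width 1 1.2 ([[-0.14, 1.34, 1.8], [3.0, -1.34, -1.34]], 0.48)
rack width 1 1.6 ([[-0.17, 0.94, 1.87], [2.97, -0.94, -1.27]], 0.48)
rack thick -1 1.2 ([[-0.14, 1.34, -2.91], [3.0, -1.34, 0.23]], 0.48)
rack thick -1 1.6 ([[-0.17, 0.94, -2.84], [2.97, -0.94, 0.3]], 0.48)
rack width -1 1.2 ([[-0.14, 1.34, -1.34], [3.0, -1.34, 1.8]], 0.48)
rack width -1 1.6 ([[-0.17, 0.94, -1.27], [2.97, -0.94, 1.87]], 0.48)
bed thick 1 1.2 ([[0.34, 1.5, -0.63], [-2.8, -1.5, 2.51]], -0.46)
bed thick 1 1.6 ([[0.38, 1.13, -0.78], [-2.76, -1.13, 2.36]], -0.46)
bed width 1 1.2 ([[0.34, 1.5, 0.94], [-2.8, -1.5, -2.21]], -0.46)
bed width 1 1.6 ([[0.38, 1.13, 0.79], [-2.76, -1.13, -2.35]], -0.46)
bed thick -1 1.2 ([[0.34, 1.5, 2.51], [-2.8, -1.5, -0.63]], -0.46)
bed thick -1 1.6 ([[0.38, 1.13, 2.36], [-2.76, -1.13, -0.78]], -0.46)
bed width -1 1.2 ([[0.34, 1.5, -2.21], [-2.8, -1.5, 0.94]], -0.46)
bed width -1 1.6 ([[0.38, 1.13, -2.35], [-2.76, -1.13, 0.79]], -0.46)
```

Emit:
servo_tool:
  targets:
    - [-93,-11,0,-0.481,0.488,-1.529]
    - [-93,-11,0,-0.481,0.488,-1.529]
    - [-93,-11,0,-0.481,0.488,-1.529]
    - [-93,-11,0,-0.481,0.488,-1.529]
    - [-93,-11,20,-0.481,0.488,-1.529]
    - [-93,-11,40,-0.481,0.488,-1.529]
    - [-93,-11,60,-0.481,0.488,-1.529]
    - [-93,-11,68,-0.481,0.488,-1.529]
    - [-93,-11,68,-0.481,0.488,-1.529]
    - [-93,-11,68,-0.481,0.488,-1.529]
    - [-93,-11,68,-0.481,0.488,-1.529]
    - [-93,-11,68,-0.481,0.488,-1.529]
    - [-93,-11,68,-0.481,0.488,-1.529]
    - [-93,-11,68,-0.481,0.488,-1.529]
    - [-93,-11,68,-0.481,0.488,-1.529]
    - [-93,-11,68,-0.481,0.488,-1.529]
  hand: 0.6

```text
time_s: 4.3
eef_pos: [0.507, 0.2392, 0.2327]
ee_rot: [0.188, 0.59, 0.748, 0.239]
wrist_force: [0.5, 0.0, 0.5]
width: 0.605
```

```bash
python3 - <<'E'
from h import *
s=snap("wrist"); cv2.imwrite("pics/pre.png",s["pixels"])
print(r.read_state()["q"].round(2)); goal(*rack_pose(142,1))
E
```

```text
[ 0.34 -0.23  1.93 -0.08  0.82  0.13]
 row [-0.6, 0.2, 93.0, -0.0002, 0.0, -0.0021] min rows 2.2
```

View pics/pre.png

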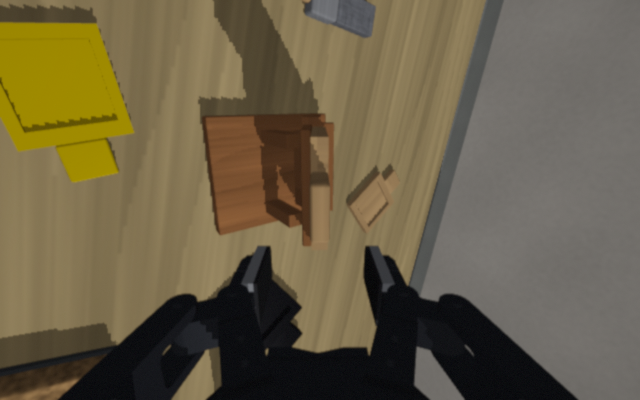

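The blank's tongue end at (318,215) is centred between the fingers at (262,265) and (374,265). Advancing and gripping.

Emit:
servo_tool:
  targets:
    - [0,0,30,0,0,0]
    - [0,0,55,0,0,0]
    - [0,0,75,0,0,0]
    - [0,0,86,0,0,0]
    - [0,0,93,0,0,0]
    - [0,0,93,0,0,0]
    - [0,0,93,0,0,0]

```text
time_s: 4.93
eef_pos: [0.5592, 0.2532, 0.1571]
ee_rot: [0.187, 0.588, 0.749, 0.239]
wrist_force: [0.4, 0.2, 0.1]
width: 0.602
```

Emit:
servo_tool:
  targets:
    - [0,0,0,0,0,0]
    - [0,0,0,0,0,0]
    - [0,0,0,0,0,0]
    - [0,0,0,0,0,0]
    - [0,0,0,0,0,0]
    - [0,0,0,0,0,0]
    - [0,0,0,0,0,0]
    - [0,0,0,0,0,0]
    - [0,0,0,0,0,0]
    - [0,0,0,0,0,0]
  hand: 0
  newtons: 60

```text
time_s: 5.77
eef_pos: [0.5596, 0.2533, 0.1577]
ee_rot: [0.188, 0.588, 0.749, 0.24]
wrist_force: [-0.8, -0.5, 6.4]
width: 0.175
```

Emit:
servo_tool:
  targets:
    - [0,3,-8,0,0,0]
    - [0,6,-20,0,0,0]
    - [0,8,-45,0,0,0]
    - [0,8,-75,0,0,0]
    - [0,8,-105,0,0,0]
    - [0,8,-135,0,0,0]
    - [0,8,-160,0,0,0]
    - [0,8,-170,0,0,0]
    - [0,8,-170,0,0,0]
    - [0,8,-170,0,0,0]

```text
time_s: 6.6
eef_pos: [0.4698, 0.2312, 0.299]
ee_rot: [0.187, 0.588, 0.75, 0.239]
wrist_force: [0.5, 0.0, -2.8]
width: 0.178
```

```bash
python3 - <<'E'
from h import *
s=snap("wrist"); cv2.imwrite("pics/held.png",s["pixels"])
print(r.read_state()["q"].round(2)); goal(*bed_pose(290,-1,off=20)); print(bed_pose(290,-1,off=20)[0])
t,Q=tool2(); t2=np.array([.50,.05,.32]); print(Q.inv().apply(t2-t)*1000)
goal(t2,bed_pose(290,-1)[1])
E
```

```text
[ 0.35 -0.34  1.89 -0.07  0.99  0.13]
 row [-448.9, -32.2, -41.9, 0.0121, 0.0998, -3.1287] min rows 25.0
[ 0.52762595 -0.21693709  0.31359063]
[-183.09556118    1.39010706  -25.91676155]
 row [-183.1, 1.4, -25.9, 0.0121, 0.0998, -3.1287] min rows 25.0
```

View pics/held.png

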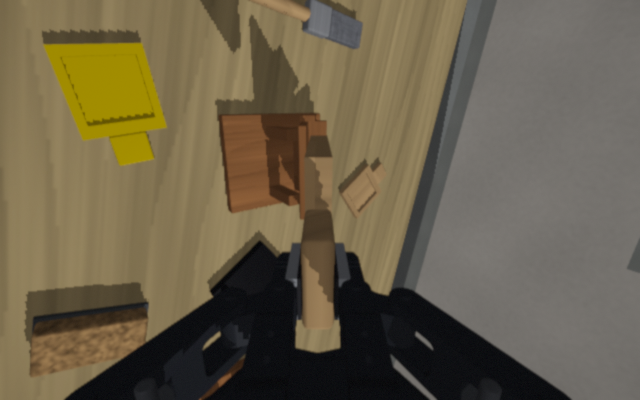

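Blank held straight in the fingers (tongue at (318,270)). Now the half turn, positive about tool z so that q6 stays in range, in two stages.

Emit:
servo_tool:
  targets:
    - [-15,0,-10,0,0,0.1]
    - [-30,0,-20,0,0,0.22]
    - [-45,0,-26,0,0,0.34]
    - [-60,0,-26,0,0,0.46]
    - [-75,0,-26,0,0,0.58]
    - [-90,0,-26,0,0,0.7]
    - [-105,0,-26,0,0,0.82]
    - [-120,0,-26,0,0,0.94]
    - [-135,0,-26,0,0,1.06]
    - [-150,0,-26,0,0,1.18]
    - [-165,0,-26,0,0,1.3]
    - [-183,0,-26,0,0,1.42]
    - [-183,0,-26,0,0,1.54]
    - [-183,0,-26,0,0,1.6]
    - [-183,0,-26,0,0,1.6]

```text
time_s: 7.9
eef_pos: [0.4992, 0.0491, 0.3187]
ee_rot: [-0.042, 0.948, 0.098, 0.3]
wrist_force: [0.4, -0.9, -2.0]
width: 0.174
```

```bash
python3 - <<'E'
from h import *
print(r.read_state()["q"].round(2)); goal(*bed_pose(290,-1,off=20)); print(bed_pose(290,-1,off=20)[0],tool2()[0])
E
```

```text
[-0.22 -0.41  1.89  0.29  1.12  1.09]
 row [-22.9, 266.1, -16.5, -0.0563, -0.0417, 1.547] min rows 12.4
[ 0.52762595 -0.21693709  0.31359063] [0.4991531  0.0490864  0.31873612]
```

Emit:
servo_tool:
  targets:
    - [-2,22,-5,0,0,0.1]
    - [-4,44,-10,0,0,0.22]
    - [-6,66,-17,0,0,0.34]
    - [-8,88,-17,0,0,0.46]
    - [-10,110,-17,0,0,0.58]
    - [-12,132,-17,0,0,0.7]
    - [-14,154,-17,-0.02,-0.02,0.82]
    - [-16,176,-17,-0.04,-0.03,0.94]
    - [-18,198,-17,-0.05,-0.04,1.06]
    - [-20,220,-17,-0.056,-0.042,1.18]
    - [-22,245,-17,-0.056,-0.042,1.3]
    - [-23,266,-17,-0.056,-0.042,1.42]
    - [-23,266,-17,-0.056,-0.042,1.547]
    - [-23,266,-17,-0.056,-0.042,1.547]
    - [-23,266,-17,-0.056,-0.042,1.547]

```text
time_s: 9.15
eef_pos: [0.5281, -0.2162, 0.3155]
ee_rot: [-0.213, 0.756, -0.595, 0.171]
wrist_force: [-0.3, 0.2, -2.5]
width: 0.172
```

```bash
python3 - <<'E'
from h import *
print(r.read_state()["q"].round(2)); goal(*bed_pose(160,-1,off=20))
t=snap("top"); a=cv2.resize(t["pixels"][120:230,330:450],None,fx=3,fy=3,interpolation=3)
s=snap("wrist"); b=cv2.resize(s["pixels"],None,fx=.68,fy=.68)
c=np.zeros((330,800,3),np.uint8); c[:330,:360]=a; c[:272,360:795]=b; cv2.imwrite("pics/prebed.png",c)
E
```

```text
[-0.78 -0.13  1.66  0.48  1.32  2.08]
 row [0.8, 1.8, 131.4, -0.002, 0.0009, 0.0096] min rows 3.2
```

View pics/prebed.png

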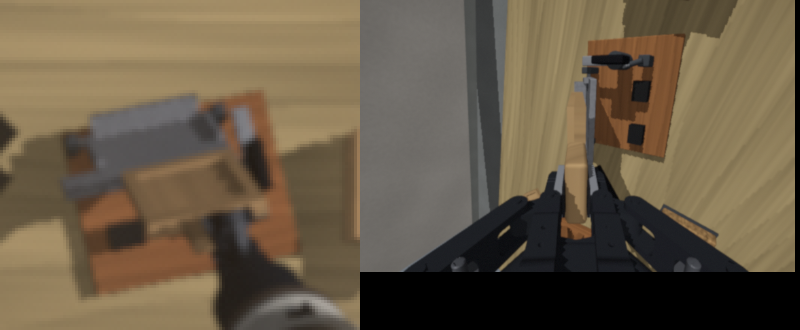

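The hollowed face is out, and the board stands square in front of the bed face. Descending the bed slope with a gap, foot about 6 mm short of the ledge.

Emit:
servo_tool:
  targets:
    - [1,2,30,0,0,0]
    - [1,2,60,0,0,0]
    - [1,3,85,0,0,0.009]
    - [1,5,108,0,0,0.009]
    - [1,7,125,0,0,0.009]
    - [1,8,137,0,0,0.009]
    - [1,8,143,0,0,0.009]
    - [1,8,143,0,0,0.009]
    - [1,8,143,0,0,0.009]

```text
time_s: 10.0
eef_pos: [0.5951, -0.2017, 0.1919]
ee_rot: [-0.215, 0.752, -0.6, 0.171]
wrist_force: [-0.1, -0.9, -3.4]
width: 0.173
```

```bash
python3 - <<'E'
from h import *
goal(*bed_pose(142,-1,off=8)); k=load("bed.npz")
t=snap("top"); W=np.nanmedian(np.stack([pts(snap("top")) for _ in range(4)]),0); np.savez("t1.npz",**t)
S=W-(k["seat0"]-.0133*k["Y"]); b=np.stack([S@k["X"],S@k["Y"],S@k["n"]],-1)*1000
h=cv2.cvtColor(t["pixels"],cv2.COLOR_BGR2HSV)
m=(b[...,0]>-112)&(b[...,0]<-5)&(abs(b[...,1])<90)&(b[...,2]>7)&(b[...,2]<40)&(h[...,1]>60)
q=b[m]; print(len(q))
for x in range(-110,0,10):
    z=q[abs(q[:,0]-x)<5]; print(x,z[:,1].min().round(1),z[:,1].max().round(1),np.percentile(z[:,2],[10,50,90]).round(1)) if len(z) else 0
a=cv2.resize(t["pixels"][130:215,335:440],None,fx=6,fy=6,interpolation=3); cv2.imwrite("pics/inbed.png",a)
E
```

```text
row [-0.3, 7.2, 8.0, -0.0037, -0.0006, -0.0022] min rows 0.3
494
-110 -55.8 54.0 [24.1 25.3 26.2]
-100 -54.9 53.8 [23.6 25.2 26.2]
-90 -55.8 54.0 [18.7 19.7 25.5]
-80 -55.4 54.3 [18.7 19.7 25.6]
-70 -54.2 51.3 [18.7 19.4 25.3]
-60 -53.5 54.0 [18.5 19.8 25.3]
-50 -55.6 53.8 [18.8 19.8 25.5]
-40 -54.7 53.8 [18.  19.2 25.2]
-30 -62.7 54.0 [18.6 19.3 25. ]
-20 -55.1 53.7 [18.9 22.2 25.5]
-10 -63.6 53.8 [24.  25.  26.1]
```

View pics/inbed.png

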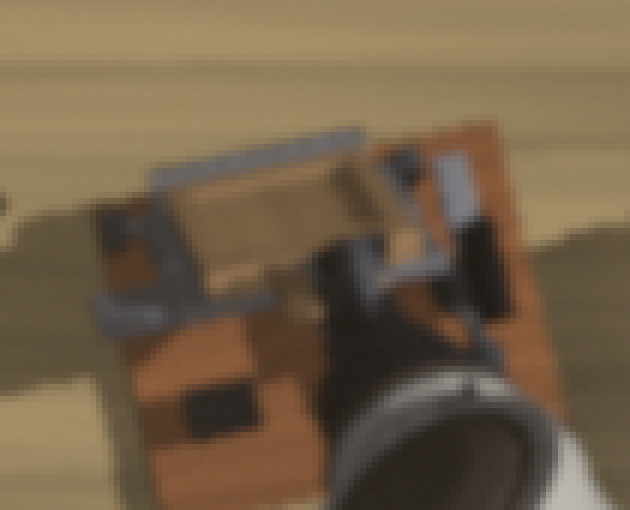

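Board is centred (y -55…54) with its rim at 25 mm, so the plain face is about 8 mm off the bed. Moving in and down.

Emit:
servo_tool:
  targets:
    - [0,2,1,0,0,0]
    - [0,4,2,0,0,0]
    - [0,6,3,0,0,0]
    - [0,6.5,4,0,0,0]
    - [0,7,5,0,0,0]
    - [0,7,6,0,0,0]
    - [0,7,6,0,0,0]
    - [0,7,6,0,0,0]

```text
time_s: 10.92
eef_pos: [0.5927, -0.2027, 0.1833]
ee_rot: [-0.215, 0.751, -0.6, 0.171]
wrist_force: [-0.9, -1.1, 7.7]
width: 0.176
```

```bash
cat > seat.py <<'E'
from h import *
st=r.read_state(); print(st["wrist_force"].round(1),"tool frame",rot(st["ee_rot"]).inv().apply(st["wrist_force"]).round(1),st["wrist_torque"].round(2)); goal(*bed_pose(142,-1,off=8)); k=load("bed.npz")
W=np.nanmedian(np.stack([pts(snap("top")) for _ in range(4)]),0); t=snap("top"); h=cv2.cvtColor(t["pixels"],cv2.COLOR_BGR2HSV)
S=W-(k["seat0"]-.0133*k["Y"]); b=np.stack([S@k["X"],S@k["Y"],S@k["n"]],-1)*1000
m=(b[...,0]>-175)&(b[...,0]<10)&(abs(b[...,1])<60)&(b[...,2]>-6)&(b[...,2]<40)&(h[...,1]>60)
q=b[m]
for x in range(-165,15,10):
    z=q[abs(q[:,0]-x)<5]
    if len(z): print(x,len(z),z[:,1].min().round(1),z[:,1].max().round(1),np.percentile(z[:,2],[10,50,90]).round(1))
g=b[(abs(b[...,0]+50)<60)&(h[...,1]<60)&(abs(b[...,2])<12)&(b[...,1]>60)&(b[...,1]<110)]; print("tab/plate n",len(g),np.median(g[:,2]) if len(g) else '')
E
python3 seat.py
```

```text
[-0.9 -1.1  7.7] tool frame [ 0.9 -3.1 -7.1] [ 0.08 -0.84  0.1 ]
 row [-0.8, 0.4, 2.1, -0.0045, -0.0016, -0.0032] min rows 0.1
-165 27 8.0 23.5 [ 4.6 11.2 16.9]
-155 14 9.0 24.4 [ 6.6 18.  19.3]
-145 13 4.7 24.5 [14.  18.7 25. ]
-135 12 7.3 24.2 [15.9 18.2 19.4]
-125 12 -40.0 24.2 [13.3 18.1 19.2]
-115 117 -55.9 58.2 [ 4.1 13.2 19.3]
-105 48 -54.0 54.2 [17.9 18.8 19.5]
-95 22 -56.0 54.0 [16.7 18.7 19.7]
-85 37 -55.5 54.2 [12.5 13.7 19.2]
-75 54 -52.0 54.1 [12.3 13.4 19.2]
-65 47 -55.5 51.3 [12.8 13.4 19.3]
-55 49 -53.9 54.3 [12.5 13.5 19.3]
-45 43 -53.9 54.3 [12.6 13.6 19.1]
-35 51 -55.5 54.2 [12.4 13.6 19.6]
-25 44 -53.6 54.2 [12.9 13.7 19.9]
-15 83 -55.9 53.8 [13.3 15.9 19.9]
-5 40 -54.9 59.9 [14.1 19.4 20.2]
5 14 -59.8 59.5 [20.7 29.9 30.7]
tab/plate n 134 3.046487862664645
```

Relative to the tab plane (top camera bias +3 mm), the rim is at 15.9 mm and the hollow at 10.5 mm, so the blank is flat. The upward force means its foot is on the ledge. Letting go.

Emit:
servo_tool:
  targets:
    - [0,0,0,0,0,0]
    - [0,0,0,0,0,0]
    - [0,0,0,0,0,0]
    - [0,0,0,0,0,0]
    - [0,0,0,0,0,0]
    - [0,0,0,0,0,0]
  hand: 0.5

```text
time_s: 11.67
eef_pos: [0.5922, -0.2023, 0.1821]
ee_rot: [-0.215, 0.751, -0.6, 0.17]
wrist_force: [0.3, -0.4, -0.3]
width: 0.502
```

Emit:
servo_tool:
  targets:
    - [0,0,-15,0,0,0]
    - [0,0,-40,0,0,0]
    - [0,0,-75,0,0,0]
    - [0,0,-110,0,0,0]
    - [0,0,-140,0,0,0]
    - [0,0,-150,0,0,0]
    - [0,0,-150,0,0,0]

```text
time_s: 12.25
eef_pos: [0.515, -0.2208, 0.3124]
ee_rot: [-0.214, 0.751, -0.6, 0.172]
wrist_force: [0.3, 0.1, 0.3]
width: 0.503
```

```bash
python3 seat.py; python3 - <<'E'
from h import *
k=load("bed.npz"); o=k["seat0"]-.0133*k["Y"]
tab=o-.095*k["X"]+.092*k["Y"]; print("tab",tab,"q",r.read_state()["q"].round(2))
# flat geometry
h=o+.010*k["X"]-.005*k["n"]; y=k["Y"]; f=np.cross(y,[0,0,1]); print("hinge",h,"f",f)
print("tab flat",h-.010*f-.095*f+.092*y+[0,0,.005], "jig origin",h-.075*f, "clamp",h-.070*f-.1*y)
W=pts(snap("top"));
t=snap("top"); cv2.imwrite("pics/rel.png",cv2.resize(t["pixels"][130:215,335:440],None,fx=6,fy=6,interpolation=3))
E
```

```text
[0.3 0.1 0.3] tool frame [-0.  -0.4 -0.1] [-0.08  0.22 -0.02]
 row [-1.5, 0.9, 153.9, -0.0054, -0.0039, -0.0028] min rows 3.7
-165 80 -25.2 23.6 [ 5.2 11.9 17.6]
-155 29 -24.0 24.3 [14.3 18.4 19.1]
-145 27 -23.6 23.5 [17.5 18.5 19.5]
-135 27 -23.9 24.2 [16.9 18.6 19.3]
-125 30 -54.7 32.3 [12.2 18.3 19.3]
-115 148 -56.1 54.0 [ 1.9 14.2 19. ]
-105 52 -54.2 54.3 [17.9 18.8 19.7]
-95 17 -55.9 53.9 [17.4 18.8 19.5]
-85 42 -55.0 54.0 [12.4 13.7 19.2]
-75 49 -53.3 54.3 [12.2 13.5 19.1]
-65 51 -55.8 54.4 [12.5 13.3 19.1]
-55 50 -54.6 54.0 [12.5 13.5 19.2]
-45 46 -53.4 54.1 [12.7 13.7 19.8]
-35 44 -55.9 54.2 [12.7 13.6 19.1]
-25 45 -54.8 54.3 [12.8 13.6 19.5]
-15 83 -55.9 54.3 [12.9 15.5 19.7]
-5 39 -50.5 54.1 [15.6 19.1 20.4]
5 15 -59.6 59.7 [20.6 29.8 30.6]
tab/plate n 137 3.1215413301083585
tab [ 0.58996378 -0.10815626  0.13704114] q [-0.8  -0.15  1.69  0.49  1.32  2.06]
hinge [ 0.66010836 -0.18640053  0.045     ] f [ 0.97444966  0.224606   -0.        ]
tab flat [ 0.5371274  -0.12033479  0.05      ] jig origin [ 0.58702464 -0.20324598  0.045     ] clamp [ 0.61435749 -0.29956791  0.045     ]
```

View pics/rel.png

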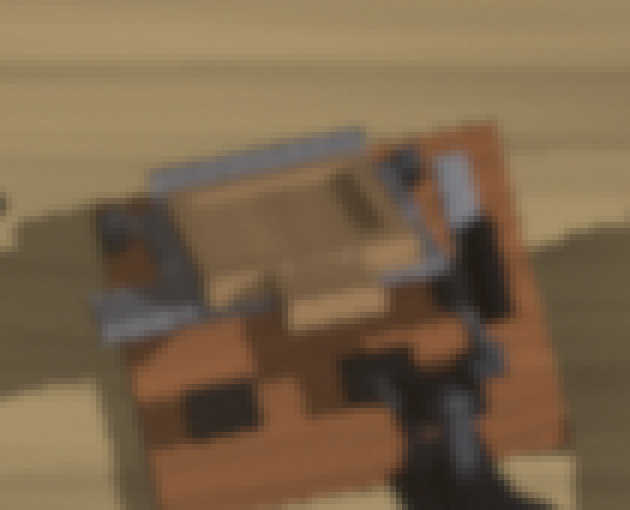

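Released: the blank stands seated (tongue y ±24, body -55…54). Next, the tab-press poses.

```bash
cat > press.py <<'E'
from h import *
k=load("bed.npz"); o=k["seat0"]-.0133*k["Y"]; h=o+.010*k["X"]-.005*k["n"]; y=k["Y"]; f=np.cross(y,[0,0,1]); z=np.array([0,0,1.])
T=np.radians(20); d=-np.sin(T)*f-np.cos(T)*z; Rw=R.from_matrix(np.stack([-y,np.cross(d,-y),d],1))
def tcp(th,dl,xb=97,yb=90):
    X=np.cos(th)*f-np.sin(th)*z; n=np.sin(th)*f+np.cos(th)*z
    tip=h-(.010+xb/1000)*X+(.005+dl/1000)*n+yb/1000*y
    return tip-.008*d
E
python3 - <<'E'
from press import *
A=np.array([.68,-.08,.30]); goal(A,Rw,"A"); 
t,Q=tool2(); B=tcp(1.02,40); print("A",A,"B",B,"A->B in tool",(Rw.inv().apply(B-A)*1000).round(1))
p0=B
for th in(1.02,.9,.8,.7,.6,.5,.4,.3,.2,.1,0): print(th,(Rw.inv().apply(tcp(th,15*abs(np.sin(th-T)))-B)*1000).round(1))
E
```

```text
A row [-99.6, -158.1, 108.2, -0.903, 0.0033, -0.0031] min rows 7.2
A [ 0.68 -0.08  0.3 ] B [ 0.62535588 -0.10205099  0.16724457] A->B in tool [  9.2   9.3 144.7]
1.02 [ 0.  19.1 24. ]
0.9 [-0.  28.6 34.8]
0.8 [-0.  35.4 44.8]
0.7 [-0.  41.2 55.4]
0.6 [ 0.  45.7 66.7]
0.5 [-0.  48.9 78.5]
0.4 [-0.  50.7 90.6]
0.3 [ -0.   51.3 101.3]
0.2 [  0.   51.1 110.5]
0.1 [  0.   50.  119.7]
0 [ -0.   48.2 128.8]
```

Emit:
servo_tool:
  targets:
    - [-20,-32,0,-0.1,0,0]
    - [-40,-64,10,-0.22,0,0]
    - [-60,-96,30,-0.34,0,0]
    - [-80,-128,55,-0.46,0,0]
    - [-100,-158,80,-0.58,0,0]
    - [-100,-158,108,-0.7,0,0]
    - [-100,-158,108,-0.82,0,0]
    - [-100,-158,108,-0.903,0,0]
    - [-100,-158,108,-0.903,0,0]
    - [-100,-158,108,-0.903,0,0]
  hand: 0

```text
time_s: 13.43
eef_pos: [0.6811, -0.0787, 0.2962]
ee_rot: [0.138, 0.77, -0.613, -0.113]
wrist_force: [0.8, -1.0, -1.1]
width: 0.004
```

```bash
python3 - <<'E'
from press import *
print(r.read_state()["q"].round(2)); goal(tcp(1.02,40),Rw,"B")
E
```

```text
[-0.17  0.64  0.7  -0.15  2.13  2.69]
B row [10.9, 10.7, 141.6, 0.0087, 0.0044, 0.0007] min rows 3.4
```

Emit:
servo_tool:
  targets:
    - [0,0,0,0,0,-0.12]
    - [0,0,5,0,0,-0.24]
    - [0,0,10,0,0,-0.36]
    - [0,0,15,0,0,-0.48]
    - [0,0,20,0,0,-0.6]
    - [0,0,25,0,0,-0.72]
    - [0,0,30,0,0,-0.84]
    - [0,0,30,0,0,-0.96]
    - [0,0,30,0,0,-1.08]
    - [0,0,30,0,0,-1.2]
    - [0,0,30,0,0,-1.32]
    - [0,0,30,0,0,-1.44]
    - [0,0,30,0,0,-1.57]
    - [0,0,30,0,0,-1.57]
    - [0,0,30,0,0,-1.57]

```text
time_s: 14.68
eef_pos: [0.6694, -0.0825, 0.2736]
ee_rot: [0.019, 0.979, 0.108, -0.171]
wrist_force: [-0.2, -0.7, -0.2]
width: -0.0
```

```bash
cat >> press.py <<'E'
Rw=Rw*R.from_euler("z",-np.pi/2)
def table():
    B=tcp(1.02,40)
    for th in(1.02,.9,.8,.7,.6,.5,.4,.3,.2,.1,0): print(th,(Rw.inv().apply(tcp(th,11*abs(np.sin(th-T)))-B)*1000).round(1))
E
python3 - <<'E'
from press import *
print(r.read_state()["q"].round(2)); goal(tcp(1.02,40),Rw,"B"); table()
E
```

```text
[-0.18  0.59  0.81 -0.15  2.05  1.13]
B row [-8.4, 9.5, 116.0, -0.0027, -0.0032, -0.007] min rows 2.8
1.02 [-20.6   0.   26. ]
0.9 [-29.7   0.   36.6]
0.8 [-36.2   0.   46.3]
0.7 [-41.6  -0.   56.7]
0.6 [-45.9   0.   67.7]
0.5 [-49.    0.   79.1]
0.4 [-50.7   0.   90.8]
0.3 [-51.3   0.  101.5]
0.2 [-51.    0.  111.1]
0.1 [-49.8   0.  120.7]
0 [-47.7   0.  130.1]
```

Emit:
servo_tool:
  targets:
    - [-3,3,30,0,0,0]
    - [-6,6,60,0,0,0]
    - [-8,9,90,0,0,0]
    - [-8,9,116,0,0,0]
    - [-8,9,116,0,0,0]
    - [-8,9,116,0,0,0]

```text
time_s: 15.18
eef_pos: [0.6253, -0.1014, 0.1671]
ee_rot: [0.019, 0.979, 0.108, -0.172]
wrist_force: [0.3, -0.1, 0.6]
width: -0.002
```

Emit:
servo_tool:
  targets:
    - [-7,0,9,0,0,0]
    - [-14,0,18,0,0,0]
    - [-21,0,26,0,0,0]
    - [-25,0,31,0,0,0]
    - [-30,0,37,0,0,0]
    - [-33,0,42,0,0,0]
    - [-36,0,46,0,0,0]
    - [-39,0,51,0,0,0]
    - [-42,0,57,0,0,0]
    - [-44,0,62,0,0,0]
    - [-46,0,68,0,0,0]
    - [-46,0,68,0,0,0]

```text
time_s: 16.18
eef_pos: [0.5597, -0.116, 0.1175]
ee_rot: [0.018, 0.979, 0.109, -0.173]
wrist_force: [-0.4, 0.2, -1.1]
width: -0.005
```

```bash
cat > chk.py <<'E'
from press import *
st=r.read_state(); print(st["time_s"],st["wrist_force"].round(1)); goal(tcp(0,0),Rw,"flat")
t=snap("top"); W=np.nanmedian(np.stack([pts(snap("top")) for _ in range(4)]),0)
hh=cv2.cvtColor(t["pixels"],cv2.COLOR_BGR2HSV); L=W-h
y0,x0,z0=(L@y)*1000,(L@f)*1000,L[...,2]*1000
m=(abs(y0)<45)&(x0<-15)&(x0>-170)&(z0>5)&(hh[...,1]>60); q=W[m]
c,n,mm=plane(q,.0025); print("hollow plane angle",np.arctan2(n@f,n[2]),"skew",n@y,mm.sum(),len(q)); th=np.arctan2(n@f,n[2])
X=np.cos(th)*f-np.sin(th)*z; N=np.sin(th)*f+np.cos(th)*z
m=(z0>3)&(abs(y0)<75)&(x0>-190)&(x0<30)&(hh[...,1]>60)
b=np.stack([L@X+.010,L@y,L@N-.005],-1)[m]*1000
for x in(-160,-150,-140,-130,-110,-90,-70,-50,-30,-10,0):
    w=b[abs(b[:,0]-x)<5]; 
    if len(w): print(x,len(w),w[:,1].min().round(1),w[:,1].max().round(1),np.median(w[:,2]).round(1),w[:,2].max().round(1))
print("x ext",b[b[:,2]>9][:,0].min(),)
cv2.imwrite("pics/chk.png",cv2.resize(t["pixels"][130:215,335:440],None,fx=6,fy=6,interpolation=3))
E
python3 chk.py
```

```text
16.1833 [-0.4  0.2 -1.1]
flat row [-0.3, 1.3, 64.0, -0.0036, 0.0008, -0.0033] min rows 1.5
hollow plane angle -0.921144393735797 skew -0.9640253792567756 90 712
0 6 -70.2 33.5 116.4 117.0
x ext -1.4216266219444078
```

```bash
cat > ang.py <<'E'
from press import *
t=snap("top"); W=np.nanmedian(np.stack([pts(snap("top")) for _ in range(4)]),0)
hh=cv2.cvtColor(t["pixels"],cv2.COLOR_BGR2HSV); L=W-h
y0,x0,z0=(L@y)*1000,(L@f)*1000,L[...,2]*1000
R0=np.hypot(x0,z0)
print(hh[...,1][(abs(y0)<40)&(R0<120)&(R0>60)].mean())
for nm,sel in(("blank body",(abs(y0)<45)&(R0<110)&(R0>50)),("tongue",(abs(y0)<20)&(R0<170)&(R0>145)),("tab",(y0>60)&(y0<110)&(R0>85)&(R0<130))):
    m=sel&(z0>2); a=np.arctan2(z0,-x0)[m]; print(nm,m.sum(),np.percentile(a,[5,25,50,75,95]).round(2) if m.any() else '', "sat",np.median(hh[...,1][m]) if m.any() else '')
E
python3 ang.py
```

```text
102.30434782608695
blank body 261 [0.74 0.77 0.8  0.84 0.92] sat 108.0
tongue 90 [0.71 0.72 0.73 0.74 0.75] sat 108.0
tab 21 [0.65 0.66 0.86 0.94 1.01] sat 20.0
```

The bed stands at about 0.58 rad and the blank has moved with it. Continuing the fold.

Emit:
servo_tool:
  targets:
    - [-1.5,0,6,0,0,0]
    - [-3,0,11,0,0,0]
    - [-4,0,17,0,0,0]
    - [-5,0,23,0,0,0]
    - [-5.5,0,28,0,0,0]
    - [-5.5,0,34,0,0,0]
    - [-5,0,39,0,0,0]
    - [-5,0,43,0,0,0]
    - [-4.5,0,48,0,0,0]
    - [-4,0,53,0,0,0]
    - [-3,0,57,0,0,0]
    - [-2,0,60,0,0,0]
    - [-2,0,62,0,0,0]
    - [-2,0,64,0,0,0]
    - [-2,0,64,0,0,0]

```text
time_s: 17.93
eef_pos: [0.5381, -0.1211, 0.0598]
ee_rot: [0.019, 0.979, 0.109, -0.172]
wrist_force: [1.6, 2.8, 8.0]
width: 0.002
```

```bash
python3 ang.py; python3 - <<'E'
from press import *
st=r.read_state(); print(st["wrist_force"].round(1)); goal(tcp(0,0),Rw,"flat")
E
```

```text
104.44807121661721
blank body 337 [0.13 0.15 0.18 0.22 0.29] sat 108.0
tongue 96 [0.11 0.12 0.13 0.14 0.15] sat 108.0
tab 38 [0.05 0.51 0.6  0.71 0.77] sat 25.5
[1.7 1.5 8.7]
flat row [0.7, 1.1, 2.2, -0.0024, -0.0022, -0.0033] min rows 0.1
```

Emit:
servo_tool:
  targets:
    - [0,0,2,0,0,0]
    - [0,0,4,0,0,0]
    - [0,0,4,0,0,0]
    - [0,0,4,0,0,0]

```text
time_s: 18.52
eef_pos: [0.5381, -0.1212, 0.059]
ee_rot: [0.019, 0.979, 0.109, -0.17]
wrist_force: [3.6, 8.0, 42.3]
width: 0.004
```

```bash
python3 ang.py; python3 chk.py
```

```text
104.45588235294117
blank body 338 [0.13 0.15 0.18 0.22 0.29] sat 108.0
tongue 94 [0.11 0.12 0.13 0.14 0.15] sat 108.0
tab 43 [0.05 0.48 0.58 0.71 0.78] sat 29.0
18.7667 [ 2.5  9.4 41.8]
flat row [0.5, 0.9, 1.3, -0.0008, -0.0057, -0.0037] min rows 0.1
hollow plane angle -1.0320754946200603 skew -0.9467729908462501 97 825
-50 99 -59.7 28.2 134.1 147.7
-30 221 -60.5 31.6 98.6 113.5
-10 116 -68.7 6.6 58.2 81.3
0 96 -61.6 -0.4 42.5 59.2
x ext -63.10892423189895
```

Hard stop reached (force rose 8 → 42 N with under 1 mm of motion). Backing off and going above the clamp.

Emit:
servo_tool:
  targets:
    - [0,0,-6,0,0,0]
    - [0,0,-25,0,0,0]
    - [0,0,-60,0,0,0]
    - [0,0,-100,0,0,0]
    - [0,0,-140,0,0,0]
    - [0,0,-180,0,0,0]
    - [0,0,-200,0,0,0]
    - [0,0,-200,0,0,0]
  hand: 0.5

```text
time_s: 19.68
eef_pos: [0.6048, -0.1065, 0.2479]
ee_rot: [0.02, 0.979, 0.11, -0.169]
wrist_force: [-0.5, -0.4, -0.1]
width: 0.501
```

```bash
python3 - <<'E'
from press import *
c=h-.070*f-.1*y; c[2]=.25; Rd=down(np.arctan2(f[1],f[0])); goal(c,Rd)
t=snap("top"); W=np.nanmedian(np.stack([pts(snap("top")) for _ in range(4)]),0); hh=cv2.cvtColor(t["pixels"],cv2.COLOR_BGR2HSV)
L=W-c; m=(np.hypot(L[...,0],L[...,1])<.05)&(W[...,2]>.105)&(W[...,2]<.135); q=W[m]; print(len(q),q.mean(0) if len(q) else '')
if len(q)>20: print(cv2.minAreaRect(((q-c)@np.stack([f,y],1)*1000).astype(np.float32)))
E
```

```text
row [-32.0, 190.4, 9.5, 0.0007, 0.3422, -0.0037] min rows 4.6
92 [ 0.61773278 -0.29754958  0.1172523 ]
((4.524284362792969, -0.05721855163574219), (55.255401611328125, 14.337822914123535), 0.36498376727104187)
```

Emit:
servo_tool:
  targets:
    - [-5,40,0,0,0.1,0]
    - [-12,80,3,0,0.2,0]
    - [-18,120,6,0,0.3,0]
    - [-25,160,9,0,0.342,0]
    - [-30,190,9,0,0.342,0]
    - [-30,190,9,0,0.342,0]
    - [-30,190,9,0,0.342,0]

```text
time_s: 20.52
eef_pos: [0.6134, -0.3005, 0.2436]
ee_rot: [-0.001, 0.994, 0.11, -0.004]
wrist_force: [-0.4, 0.2, 1.2]
width: 0.497
```

```bash
cat > cl.py <<'E'
from press import *
c=h-.070*f-.1*y; c[2]=.25; Rd=down(np.arctan2(f[1],f[0]))
W=np.nanmedian(np.stack([pts(snap("wrist")) for _ in range(4)]),0)
L=(W-c)@np.stack([f,y],1)*1000
m=(np.hypot(L[...,0],L[...,1])<60)&(W[...,2]>.108)&(W[...,2]<.13); print("bar",m.sum(),cv2.minAreaRect(L[m].astype(np.float32)),np.median(W[m][:,2]) if m.any() else '')
B=(W-h)@np.stack([f,y],1)*1000
# blank in flat-bed frame: x=f-coord+10
for lo,hi in((.058,.072),):
    m=(W[...,2]>lo)&(W[...,2]<hi)&(B[...,0]<5)&(B[...,0]>-190)&(abs(B[...,1])<65); q=B[m]; print("rim",m.sum(),np.median(W[m][:,2]))
    for x in(-165,-155,-145,-135,-125,-110,-90,-60,-30,-15):
        w=q[abs(q[:,0]-x)<4]; print(x,len(w),w[:,1].min().round(1) if len(w) else '',w[:,1].max().round(1) if len(w) else '')
    print("tongue end x in seat",(q[abs(q[:,1])<20][:,0].min()+10).round(1))
goal(np.r_[c[:2],.097],Rd); print(r.read_state()["q"].round(2))
E
python3 cl.py
```

```text
bar 785 ((1.5207672119140625, 0.20655441284179688), (12.859171867370605, 54.5604362487793), 89.96849060058594) 0.11765625176132588
rim 11412 0.06186552862499829
-165 219 -25.3 23.0
-155 242 -25.2 23.1
-145 245 -25.2 23.3
-135 248 -25.1 23.4
-125 580 -54.9 54.3
-110 712 -55.2 54.6
-90 616 -55.0 54.5
-60 689 -55.1 58.1
-30 719 -55.0 58.3
-15 819 -55.1 58.2
tongue end x in seat -163.0
 row [0.4, 2.2, 147.6, -0.002, 0.0065, -0.0027] min rows 3.5
[-0.56  0.38  1.14 -0.    1.63  0.78]
```

The bar is within 1.5 mm of prediction, and the blank is seated flat and straight (tongue end at -163). Descending on the clamp bar.

Emit:
servo_tool:
  targets:
    - [1,1,35,0,0,0]
    - [2,2,70,0,0,0]
    - [2,2,100,0,0,0]
    - [2,2,125,0,0,0]
    - [2,2,140,0,0,0]
    - [2,2,146,0,0,0]
    - [2,2,146,0,0,0]
    - [2,2,146,0,0,0]

```text
time_s: 21.38
eef_pos: [0.6163, -0.2999, 0.0999]
ee_rot: [-0.0, 0.994, 0.111, -0.003]
wrist_force: [-0.5, -0.8, 0.4]
width: 0.494
```

Emit:
servo_tool:
  targets:
    - [0,0,0,0,0,0]
    - [0,0,0,0,0,0]
    - [0,0,0,0,0,0]
    - [0,0,0,0,0,0]
    - [0,0,0,0,0,0]
    - [0,0,0,0,0,0]
    - [0,0,0,0,0,0]
  hand: 0
  newtons: 40

```text
time_s: 21.97
eef_pos: [0.616, -0.2989, 0.1006]
ee_rot: [-0.001, 0.994, 0.111, -0.003]
wrist_force: [-5.8, 15.4, 12.5]
width: 0.157
```

Emit:
servo_tool:
  targets:
    - [0,0,0,0,0,-0.1]
    - [0,0,0,0,0,-0.2]
    - [0,0,0,0,0,-0.3]
    - [0,0,0,0,0,-0.4]
    - [0,0,0,0,0,-0.5]
    - [0,0,0,0,0,-0.6]
    - [0,0,0,0,0,-0.7]
    - [0,0,0,0,0,-0.8]
    - [0,0,0,0,0,-0.9]
    - [0,0,0,0,0,-1.0]
    - [0,0,0,0,0,-1.1]
    - [0,0,0,0,0,-1.2]
    - [0,0,0,0,0,-1.3]
    - [0,0,0,0,0,-1.4]
    - [0,0,0,0,0,-1.45]
    - [0,0,0,0,0,-1.47]
    - [0,0,0,0,0,-1.47]

```text
time_s: 23.38
eef_pos: [0.6157, -0.2985, 0.1006]
ee_rot: [-0.003, 0.662, 0.75, -0.001]
wrist_force: [-11.3, 17.8, 14.5]
width: 0.154
```

Emit:
servo_tool:
  targets:
    - [0,0,0,0,0,0]
    - [0,0,0,0,0,0]
    - [0,0,0,0,0,0]
    - [0,0,0,0,0,0]
    - [0,0,0,0,0,0]
  hand: 0.5

```text
time_s: 23.8
eef_pos: [0.6159, -0.3006, 0.099]
ee_rot: [-0.002, 0.663, 0.749, -0.002]
wrist_force: [0.6, 0.3, -0.5]
width: 0.505
```

Emit:
servo_tool:
  targets:
    - [0,0,-10,0,0,0]
    - [0,0,-35,0,0,0]
    - [0,0,-70,0,0,0]
    - [0,0,-105,0,0,0]
    - [0,0,-140,0,0,0]
    - [0,0,-160,0,0,0]
    - [0,0,-160,0,0,0]

```text
time_s: 24.38
eef_pos: [0.6177, -0.301, 0.2655]
ee_rot: [0.002, 0.663, 0.749, -0.001]
wrist_force: [0.3, 0.4, 0.3]
width: 0.501
```

```bash
python3 cl.py; python3 ang.py; python3 - <<'E'
from h import *
s=snap("wrist"); t=snap("top"); a=cv2.resize(s["pixels"],(640,400)); b=cv2.resize(t["pixels"][130:225,140:490],(800,217),interpolation=3)[:200]
c=np.zeros((600,800,3),np.uint8); c[:400,:640]=a; c[400:]=b; cv2.imwrite("pics/final.png",c); print(r.read_state()["time_s"])
E
```

```text
bar 687 ((0.4652538299560547, 1.5740985870361328), (54.53901672363281, 13.325632095336914), 84.47537231445312) 0.11771295667077558
rim 13957 0.06384979109313035
-165 351 -24.2 25.0
-155 353 -24.2 24.8
-145 352 -24.1 25.1
-135 367 -24.1 24.9
-125 805 -53.9 55.2
-110 861 -54.0 55.2
-90 786 -53.9 55.2
-60 686 -64.0 55.4
-30 811 -54.3 55.5
-15 838 -55.2 55.5
tongue end x in seat -164.4
 row [0.7, -0.9, 161.0, -0.0072, 0.0039, 1.4659] min rows 11.7
[-0.56  0.39  1.1  -0.    1.66 -0.69]
99.75688622754491
blank body 445 [0.13 0.17 0.2  0.25 0.43] sat 109.0
tongue 0  sat 
tab 153 [0.03 0.04 0.05 0.06 0.07] sat 7.0
24.9333
```

View pics/final.png

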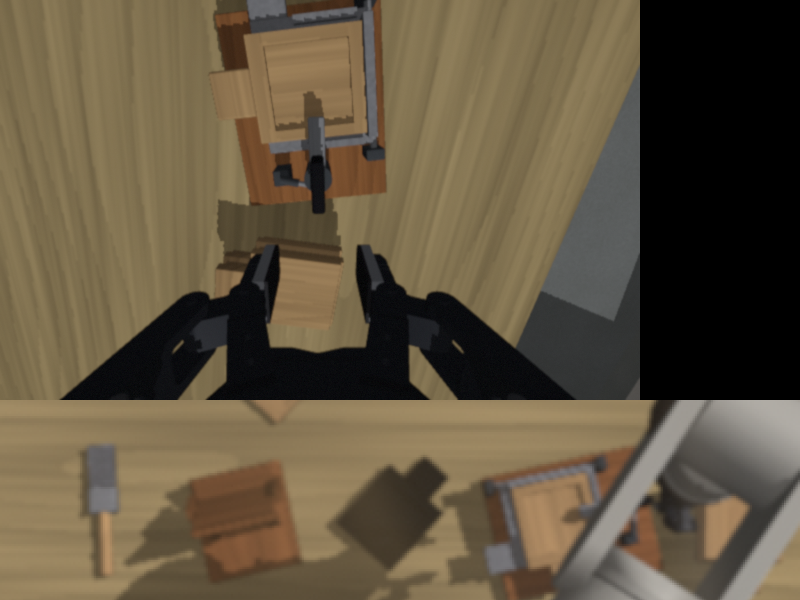

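The bed is flat (tab angle matches 0). The toe at (316,130) lies over the blank's rim, the bar is turned 84.5° (1.47 rad), and the gripper is clear. Handing in.

```bash
python3 -c "
from plant import job; print(job.sign_off())"
```

```text
the job is handed in; nothing more can be done
None
```

I did the job in one pass and handed it in at about 25 s of robot time; the sign-off gives no verdict. I gripped the blank by its tongue, lifted it out of the rack, turned it half over and stood it in the raised bed. After letting go, I folded the bed with the tab and turned the clamp.

**Last checks**
- **Bed:** down on its stop. The force rose from 8 to 42 N with under 1 mm of movement, and the tab then sat at the height for 0 rad. That 42 N was fingertip force on the tab, and the limit given for the arm or gripper body is 40 N.
- **Blank:** hollowed face up and straight. It is centred within about 1 mm, and the tongue end is at -164.4 mm from the seat against -165 expected.
- **Clamp:** turned to about 1.47 rad, with the toe over the blank's rim, after the gripper had let go.
- **Robot:** hand clear of everything, wrist force near zero.
- **Bystanders:** I never went near the sanding block, stack or brush, but I did not measure their positions again.

**Disagreements**
- The top camera read about 3 mm high on the raised bed, so I judged the seating against the tab surface instead.
- The tab edge gave a bed centre about 2 mm off the one from the plate edges; I used the plate and guide strips.
- The top camera put the clamp bar about 4.5 mm from where I predicted, and the wrist camera about 1.5 mm; I used the wrist camera.
- One blank-pose script failed during folding because the gripper was in view, so I replaced it with a simpler angle check.

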